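# Scrape the board clean under the work lamp and lay out the garlic

### The arm

A 7-joint arm with a two-finger parallel gripper is mounted at the origin on a cart in front of the work surface, level with it; the furniture and walls round the work are solid. World frame = base frame: x ahead of the robot, y to its left, z up, the work surface at z = 0. Lengths are in mm, angles in rad, forces in N, time in s.
With the tool pointing down it reaches from about 350 to 900 mm from the base axis. Payload 8.1 kg.
Tool frame: the origin (TCP) lies where the fingers leave the gripper's body, on its centre line; the fingertips stand 66 mm ahead of it and the grasp point (between the pads) lies 47 mm ahead of it; z points along the fingers, y is the line along which they close (so a half turn about z gives the same grasp; the last joint's range is limited). The gripper opens to 92 mm and grips with 3 to 60 N. Pads are 19 mm wide; open, the fingers measure 130 mm over their backs; the gripper's body (75 mm by 190 mm) begins 47 mm behind the grasp point.
Start: joints at [0.997, 0.434, 0.025, 1.573, -0.012, 1.134, -0.075], TCP at [283.479, -557.026, 292.242] pointing down, gripper open.
Joint ranges: [-2.62, 2.62], [-0.44, 2.09], [-1.27, 1.32], [0.08, 2.57], [-1.32, 4.46], [0.12, 2], [-2.74, 2.74]. Speed limits (rad/s): [2.22, 2.22, 3.01, 3.01, 3.14, 3.14, 3.14].

### API

Orientations are given as a unit quaternion [w, x, y, z].
In Python, from workcell import env gives the robot as it stands.
- The arm moves only by the tool servo_tool, never from a script. Its argument "commands" is a list of rows, each an object of numbers: "fingers": the closure, from 0 (fully open) to 1 (shut); "x", "y", "z": the shift along the tool's x, y, z in mm; "spin": the turn about the tool's z in degrees. In form: [{"fingers": .., "x": .., "y": .., "z": .., "spin": ..}, ...]. A call has 1 to 12 rows; each row is the pose to reach, as a shift and turn from the pose commanded when the call began, along the tool's axes at that moment; what a row does not reach only later rows make up. A row lasts 1/12 s, in which the tool goes at most 41.7 mm and 7.16 degrees, less where a joint would pass 70% of its speed; a pose out of reach is approached as far as the arm can. A call with a gripper value outside its range is refused whole. The fingers move at their own pace and stop on an object; "grip_force" is the grip in N (left out, the last holds). Time passes only in rows, so rows that repeat a pose let the fingers close. It gives the time, the measured TCP pose, the force, the opening and the grip force at its end, in the units of the state.
- env.read_state(): the state, without advancing time (a new reading comes with each control period).
- env.snapshot(name): name is "scene" or "top" or "wrist"; returns the picture (384x512x3 uint8, red, green, blue); there is no depth.
- env.calibration(name): a dict with "vfov" (degrees; the focal length in pixels is half the picture's height over the tangent of half this angle, whatever the lens; pixels are square), "cx", "cy" (the principal point, pixels), "k1" (the pictures are not rectified: a ray, as slopes to the right and down, at radius r is drawn at 1 + k1 r^2 times it, then the intrinsics apply), "rvec" (rotation vector, rad) and "tvec" (3), from world to camera coordinates, as OpenCV has them; the wrist camera has in their place "T_tool_cam" (4x4, takes a point from camera to tool coordinates, whose origin is the TCP and whose axes are the flange's). Camera axes: x right, y down, z forward; pixel columns grow to the right and rows downward; lengths in mm; the calibration is good to about 2 mm. A picture is of the moment at which its call begins: read the wrist's pose just before it. calibration takes no time and is no camera call.
- env.finish_job(): hands the job in; it is judged then, once.
The state is a dict: "t": time; "joint_pos": joint angles; "qvel": joint speeds; "joint_efforts": joint torques, N m; "tcp_pos": TCP position; "orientation": TCP orientation; "wrist_force": force on the tool from outside, world axes, zero at the start; "torque": the same for the moment, N m; "grip_width": finger opening in mm; "gripper_force": force on a finger pad.
Only numpy, scipy, OpenCV 4.12 (cv2) and the standard library are available. Lean on these libraries where they do the work, as an engineer would, in place of code of your own. Each camera call takes 0.05 s, during which the arm holds its last target. There are 200 camera calls.

### The job

Get the chopping board ready: pull the lamp's knob all the way out to its stop to switch the light on, then use the scraper block, not the fingers, to push all the shell chips off the board into its catch tray. With the chips gone, stand the scraper upright in the middle of the cork mat and lay all the garlic bulbs on the clean board; last of all push the knob fully in again to switch the light off. Leave the onion and the salt shaker where they are.

Things in the scene. Friction and masses are not known exactly. Their poses are not given: they have to be found in the camera images.
- prep_board: fixed pale wooden chopping board, its top face 30 mm above the worktop; origin on the worktop, own z up. Board: own x -100 to +100 mm, own y -113 to +100 mm. Lips 8 mm wide rise 9 mm above the top face along both x edges and the +y edge; the edge at y = -113 mm is open, without lip, and the catch tray lies beside it
- tray_mid (a point): centre of the inner floor of the steel catch tray, at own x 0, y -162.5, z 3 mm of the board, with the same axes. The tray is fixed to the board: own x -100 to +100 mm and y -210 to -115 mm of the board, open at the top, walls 3 mm thick and 26 mm high, so 4 mm lower than the board's face
- lamp: fixed grey lamp base, 130 mm (own x) by 90 mm (own y), 45 mm high; origin at the centre of its underside. The knob stands on its top at own x = -30 mm, y = 0; the lamp's stem rises at own x = +50 mm, on the far side from the robot, leans away from it, and carries the shade, about 290 mm high, towards own -y
- knob_head (a point): centre of the head of the lamp's pull knob: an upright black round head, 30 mm in diameter and 24 mm high, on a thin shaft; axes as those of the lamp. Pushed in, the head's underside is 10 mm above the base's top and this point 67 mm above the worktop; pulled out all is 16 mm higher. The point moves with the knob
- lamp_knob (a joint): travel of the knob straight up, in m: 0 pushed in (light off), 0.016 pulled out (light on). About 3 N of friction hold it wherever it is left; there are firm stops at both ends of the travel
- scraper_handle (a point): the loose wooden scraper block's handle: a point on its mid-plane, 43 mm above the underside. Foot 44 mm thick (own x), 80 mm wide (own y), 22 mm high; on it a straight rib handle 22 mm thick (own x), 60 mm long (own y), from 22 to 62 mm above the underside; own z up. 150 g. The two faces of the foot are alike, and push the chips
- rest_mat: fixed brown cork mat, 74 mm (own x) by 130 mm (own y), 3 mm thick, flat on the worktop; origin at the centre of its underside
- chip_0: a dark wooden-looking broken nut-shell chip, about 22 x 20 mm and 9 mm thick, loose; origin at the centre of its underside. At the start it lies on the board; it may be absent
- chip_1: a dark wooden-looking broken nut-shell chip, about 23.5 x 20 mm and 9 mm thick, loose; origin at the centre of its underside. At the start it lies on the board; it may be absent
- chip_2: a dark wooden-looking broken nut-shell chip, about 25 x 20 mm and 9 mm thick, loose; origin at the centre of its underside. At the start it lies on the board; it may be absent
- chip_3: a dark wooden-looking broken nut-shell chip, about 22 x 20 mm and 9 mm thick, loose; origin at the centre of its underside. At the start it lies on the board; it may be absent
- chip_4: a dark wooden-looking broken nut-shell chip, about 23.5 x 20 mm and 9 mm thick, loose; origin at the centre of its underside. At the start it lies on the board; it may be absent
- chip_5: a dark wooden-looking broken nut-shell chip, about 25 x 20 mm and 9 mm thick, loose; origin at the centre of its underside. At the start it lies on the board; it may be absent
- chip_6: a dark wooden-looking broken nut-shell chip, about 22 x 20 mm and 9 mm thick, loose; origin at the centre of its underside. At the start it lies on the board; it may be absent
- chip_7: a dark wooden-looking broken nut-shell chip, about 23.5 x 20 mm and 9 mm thick, loose; origin at the centre of its underside. At the start it lies on the board; it may be absent
- bulb_0_mid (a point): loose garlic bulb, about 53 mm wide and 52 mm high; this point is in its middle, 26 mm above its underside. At the start it lies on the worktop; it may be absent
- bulb_1_mid (a point): loose garlic bulb, about 53 mm wide and 52 mm high; this point is in its middle, 26 mm above its underside. At the start it lies on the worktop; it may be absent
- bulb_2_mid (a point): loose garlic bulb, about 53 mm wide and 52 mm high; this point is in its middle, 26 mm above its underside. At the start it lies on the worktop; it may be absent
- onion: an onion, about 75 mm, loose, to the left of the lamp; leave it alone. Origin at the centre of its underside
- shaker: a white salt shaker, 43 mm wide and 105 mm high, loose, far to the right on the strip in front of the sink; leave it alone. Origin at the centre of its underside
Things that resemble listed ones, but are neither listed nor needed, are in the scene too. Leave any turquoise look-alike of the part that bears bulb_0_mid alone.

How it is judged:
By the outcome, as a careful person would: the job done as asked, in the order asked, and still so for the second after the job is handed in, with the robot touching nothing.
Of chip_0, chip_1, chip_2, chip_3, chip_4, chip_5, chip_6, chip_7 only 4 to 8 are there at a start; the rules pass over those that are not, and their reading is None.
Of bulb_0, bulb_1, bulb_2 only 2 to 3 are there at a start; the rules pass over those that are not, and their reading is None.
At some moment in a run one of scraper, chip_0, chip_1, chip_2, chip_3, chip_4, chip_5, chip_6, chip_7 may be knocked a few centimetres aside while the robot is not near it.
Once in a run the grip may slacken for a moment while it holds something.
It also fails if it takes over 200 s, if anything falls off the work surface, if the arm or the gripper's body presses on something with over 40 N, if the wrist force passes 120 N, or if a joint passes its speed limit or range.

## Working session

There is one attempt and no reset: what is moved stays moved. The work goes in short steps, Python scripts to look and compute and a tool call to move; the robot and the scene stay as the last step left them, time stands still between calls to the robot, and variables do not carry over. Pictures are saved under pics/ and viewed, at most 14 in all, crops included, and the job is handed in when it is done.

Besides the shell and the picture viewer there is one more tool, called after ">>>" as name(argument=value, ...), one argument or row to a line, values as JSON. servo_tool: Moves the arm, as the interface text tells. Its arguments: {"type":"object","properties":{"commands":{"type":"array"},"grip_force":{"type":"number"}},"required":["commands"]}

```bash
ls; mkdir -p pics; python3 - <<'E'
from workcell import env
import cv2
s=env.read_state();print(s)
for n in("scene","top","wrist"):
    im=env.snapshot(n);print(n,env.calibration(n));cv2.imwrite(f"pics/{n}0.png",cv2.resize(im[:,:,::-1],None,fx=1.5,fy=1.5,interpolation=cv2.INTER_CUBIC))
E
```

```text
pics
{'t': 0.0, 'joint_pos': array([ 0.99737637,  0.43522441,  0.02496789,  1.5741335 , -0.01158742,
        1.13399352, -0.07512572]), 'qvel': array([ 0.00091024,  0.00091195, -0.00048059,  0.00068914, -0.00071476,
        0.00039243,  0.00014252]), 'joint_efforts': array([ 4.15166223e-04, -6.67846084e+01,  9.85057130e-01, -3.14465296e+01,
       -6.04753057e-02,  4.27887007e-02,  1.10309454e-04]), 'tcp_pos': array([ 283.27277398, -556.64111865,  291.42986854]), 'orientation': array([-7.62982225e-04,  9.72428507e-01,  2.33199803e-01, -2.62891824e-04]), 'wrist_force': array([-0.15946061,  0.38271335,  0.4591384 ]), 'torque': array([ 0.01046305,  0.03690976, -0.01172174]), 'gripper_force': 0.0, 'grip_width': 91.69019626041982}
scene {'vfov': 51.58597851627708, 'cx': 255.91581898102024, 'cy': 187.97219781793305, 'k1': 0.028812253332797612, 'rvec': array([ 1.05137066, -2.33625215,  1.11065626]), 'tvec': array([ 361.56298463,  327.85763925, 1118.79364386])}
top {'vfov': 54.55686885360066, 'cx': 256.0897173025263, 'cy': 195.23362409190324, 'k1': -0.009090758802070269, 'rvec': array([ 2.17255225, -2.1538312 ,  0.1276734 ]), 'tvec': array([ -35.25413277,  548.33392823, 1341.63881867])}
wrist {'vfov': 58.10022543310903, 'cx': 252.33341843294252, 'cy': 195.7897203532081, 'k1': -0.06580764418536177, 'T_tool_cam': array([[-4.79275020e-04, -9.65874310e-01, -2.59010785e-01,
         6.98527923e+01],
       [ 9.99999810e-01, -3.62830448e-04, -4.97378207e-04,
         1.90855218e-01],
       [ 3.86427834e-04, -2.59010974e-01,  9.65874301e-01,
        -9.23830173e+01],
       [ 0.00000000e+00,  0.00000000e+00,  0.00000000e+00,
         1.00000000e+00]])}
```

View pics/top0.png

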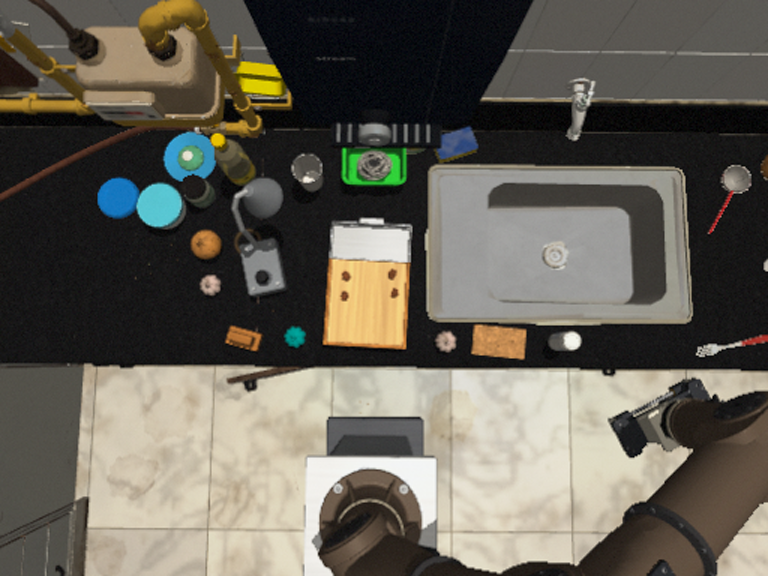

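View pics/scene0.png

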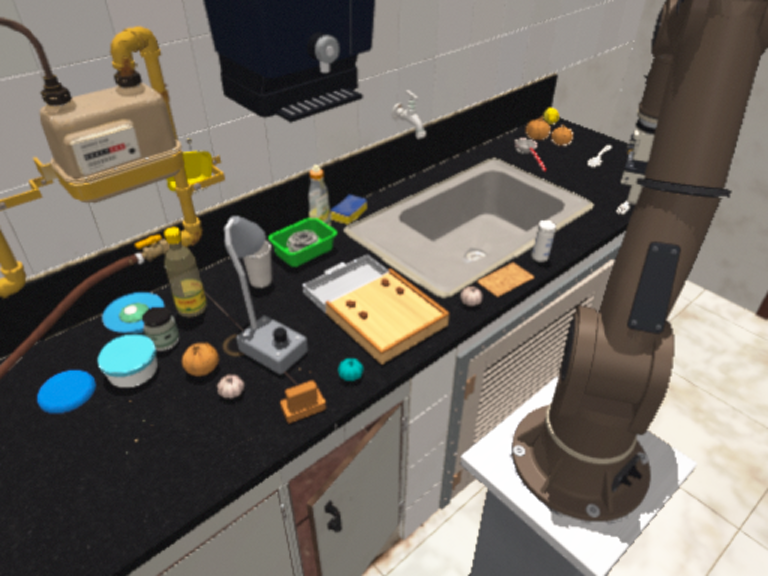

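The top view (1.5x) shows four chips at about (346,276), (345,296), (393,274) and (394,292). The scraper is at (243,338) and the mat at (498,341). There are two pale garlic bulbs at (210,285) and (446,341). The turquoise look-alike at (295,336) is to be left alone. The knob is at (263,277). I'll confirm in an enlarged crop.

```bash
cat > h.py <<'E'
from workcell import env
import numpy as np, cv2
from scipy.spatial.transform import Rotation as R
def cam(n,s=None):
    c=env.calibration(n); f=192/np.tan(np.radians(c["vfov"])/2)
    K=np.array([[f,0,c["cx"]],[0,f,c["cy"]],[0,0,1]]); D=np.array([c["k1"],0,0,0,0])
    if n=="wrist":
        q=s["orientation"]; T=np.eye(4); T[:3,:3]=R.from_quat([*q[1:],q[0]]).as_matrix(); T[:3,3]=s["tcp_pos"]
        W=np.linalg.inv(T@c["T_tool_cam"]); Rm,t=W[:3,:3],W[:3,3]
    else: Rm,t=cv2.Rodrigues(c["rvec"])[0],c["tvec"]
    return K,D,Rm,t
def p2w(n,px,z,s=None):
    K,D,Rm,t=cam(n,s); u=cv2.undistortPoints(np.array([[px]],float),K,D)[0,0]
    d=Rm.T@[u[0],u[1],1]; o=-Rm.T@t; return o+d*(z-o[2])/d[2]
def w2p(n,P,s=None):
    K,D,Rm,t=cam(n,s); return cv2.projectPoints(np.array([P],float).reshape(-1,1,3),cv2.Rodrigues(Rm)[0],t,K,D)[0][:,0]
def go(target,heading=None,s=None):
    """tool-frame shift and spin from current pose to world target; heading=world angle (deg) of finger closing line"""
    s=s or env.read_state(); q=s["orientation"]; M=R.from_quat([*q[1:],q[0]]).as_matrix()
    d=M.T@(np.array(target)-s["tcp_pos"]); a=np.degrees(np.arctan2(M[1,1],M[0,1])); sp=None
    if heading is not None: sp=-((heading-a+90)%180-90)
    print("t",round(s["t"],2),"tcp",s["tcp_pos"].round(1),"closeang",a.round(1),"shift",d.round(1),"spin",sp,"q7",s["joint_pos"][6].round(2))
def crop(im,x0,y0,x1,y1,k,name): cv2.imwrite(f"pics/{name}.png",cv2.resize(im[y0:y1,x0:x1,::-1],None,fx=k,fy=k,interpolation=cv2.INTER_CUBIC))
E
python3 - <<'E'
from h import *
im=env.snapshot("top")
crop(im,135,140,335,245,4,"topc"); s=env.read_state()
for n,p,z in [("scr",(243,338),50),("mat",(498,341),3),("b0",(210,285),30),("b1",(446,341),30),("knob",(263,277),80)]: print(n,p2w("top",np.array(p)/1.5,z).round())
E
```

```text
scr [434. 308.  50.]
mat [ 434. -315.    3.]
b0 [565. 399.  30.]
b1 [ 432. -182.   30.]
knob [578. 258.  80.]
```

View pics/topc.png

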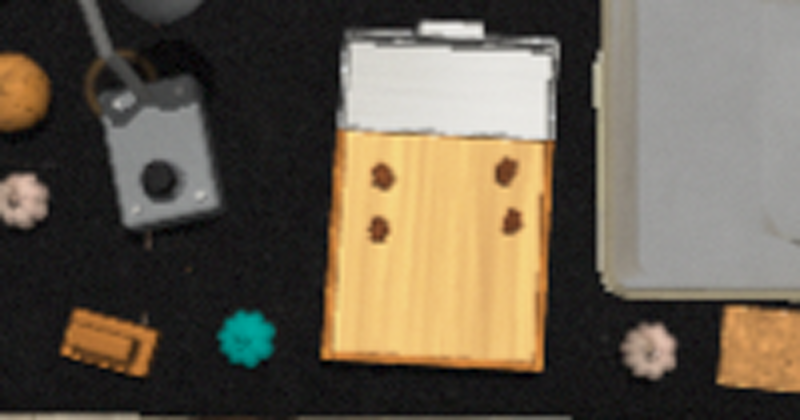

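The crop shows four dark chips, two pale bulbs at (22,200) and (650,350), the turquoise one at (247,338) which I'm leaving, the scraper at (110,343), the knob at (160,180), and the mat, cut off at (760,348). Next I'll compute poses.

```bash
cat > t.py <<'E'
from h import *
c=lambda u,v:(135+u/4-.375,140+v/4-.375)
P=lambda u,v,z:p2w("top",c(u,v),z)[:2]
print("board corners"); 
for u,v,z in [(338,130,30),(553,140,30),(321,355,39),(543,366,39)]: print(P(u,v,z).round(1))
a=P(321,355,39)-P(338,130,30);b=P(543,366,39)-P(553,140,30)
y=(a/np.linalg.norm(a)+b/np.linalg.norm(b))
x=P(338,130,30)-P(553,140,30)+P(321,355,39)-P(543,366,39)
print("board y ang",np.degrees(np.arctan2(y[1],y[0])),"x ang",np.degrees(np.arctan2(x[1],x[0])))
print("scraper corners");
for u,v in [(75,308),(160,328),(149,379),(61,355)]: print(P(u,v,20).round(1))
print("handle",P(72,335,62),P(138,350,62),P(107,337,62))
print("knob",P(160,180,79),"lamp",[P(*k,45).round() for k in [(124,230),(223,212),(193,75),(105,110)]])
print("chips",[P(*k,38).round() for k in [(382,176),(378,230),(506,172),(512,222)]])
print("bulbs",P(22,200,26),P(650,350,26),"turq",P(247,338,26))
E
python3 t.py; python3 -c "
from h import *
go([540,230,320],104)"
```

```text
board corners
[634.1 107.7]
[626.5 -92.3]
[425.3 118.1]
[417.1 -83.4]
board y ang 177.3661650855402 x ang 87.74153136502864
scraper corners
[467.1 348.3]
[449.3 269.2]
[402.4 277.7]
[423.7 359.5]
handle [440.5716901 338.5553607] [427.7399492  279.08356273] [439.06916097 307.1961295 ]
knob [578.70996798 260.85659983] lamp [array([537., 300.]), array([555., 210.]), array([682., 241.]), array([648., 321.])]
chips [array([590.,  66.]), array([540.,  68.]), array([595., -49.]), array([549., -54.])]
bulbs [566.4251399  399.87541976] [ 432.81020982 -182.08600145] turq [440.60383243 187.7275331 ]
t 0.2 tcp [ 283.4 -556.8  291.8] closeang -63.0 shift [ 585.6 -584.9  -27.8] spin 12.972438147208265 q7 -0.08
```

View pics/wrist0.png

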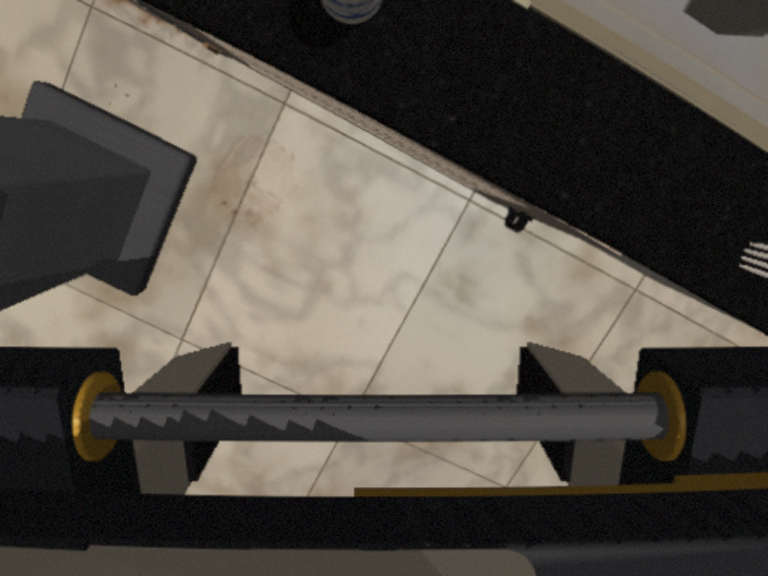

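The wrist view shows the fingers, the sink edge and the shaker at the top of the frame. Image up is tool +x. Now I'll go to the lamp.

>>> servo_tool(
  commands=[
    {"fingers": 0,"x": 20,"y": -20,"z": -5,"spin": 0},
    {"fingers": 0,"x": 50,"y": -50,"z": -10,"spin": 0},
    {"fingers": 0,"x": 80,"y": -80,"z": -15,"spin": 0},
    {"fingers": 0,"x": 109,"y": -109,"z": -20,"spin": 0},
    {"fingers": 0,"x": 138,"y": -138,"z": -25,"spin": 0},
    {"fingers": 0,"x": 167,"y": -167,"z": -28,"spin": 0},
    {"fingers": 0,"x": 196,"y": -196,"z": -28,"spin": 0},
    {"fingers": 0,"x": 225,"y": -225,"z": -28,"spin": 0},
    {"fingers": 0,"x": 254,"y": -254,"z": -28,"spin": 0},
    {"fingers": 0,"x": 283,"y": -283,"z": -28,"spin": 0},
    {"fingers": 0,"x": 312,"y": -312,"z": -28,"spin": 0},
    {"fingers": 0,"x": 341,"y": -341,"z": -28,"spin": 0},
  ],
)

```text
t: 1.2
tcp_pos: [432.8, -96.5, 320.4]
orientation: [0.0, 0.972, 0.233, 0.0]
wrist_force: [1.5, 0.3, -0.1]
grip_width: 91.7
gripper_force: 0.0
```

>>> servo_tool(
  commands=[
    {"fingers": 0,"x": 29,"y": -29,"z": 0,"spin": 0},
    {"fingers": 0,"x": 58,"y": -58,"z": 0,"spin": 0},
    {"fingers": 0,"x": 87,"y": -87,"z": 0,"spin": 0},
    {"fingers": 0,"x": 116,"y": -116,"z": 0,"spin": 0},
    {"fingers": 0,"x": 145,"y": -145,"z": 0,"spin": 2},
    {"fingers": 0,"x": 174,"y": -174,"z": 0,"spin": 6},
    {"fingers": 0,"x": 203,"y": -203,"z": 0,"spin": 10},
    {"fingers": 0,"x": 230,"y": -230,"z": 0,"spin": 13},
    {"fingers": 0,"x": 244,"y": -244,"z": 0,"spin": 13},
    {"fingers": 0,"x": 244,"y": -244,"z": 0,"spin": 13},
  ],
)

```text
t: 2.03
tcp_pos: [539.2, 235.3, 319.6]
orientation: [-0.002, 0.992, 0.125, -0.0]
wrist_force: [-0.2, -0.4, -0.1]
grip_width: 91.7
gripper_force: 0.0
```

```bash
python3 - <<'E'
from h import *
s=env.read_state(); im=env.snapshot("wrist"); crop(im,0,0,512,384,1.5,"w1")
go([578,260,200],104,s); print(w2p("wrist",[[578.7,260.9,79]],s)*1.5)
E
```

```text
t 2.03 tcp [539.2 235.3 319.6] closeang -75.7 shift [ 43.7 -14.  119.7] spin 0.3174606751161946 q7 -1.97
[[356.03373409 196.20646465]]
```

View pics/w1.png

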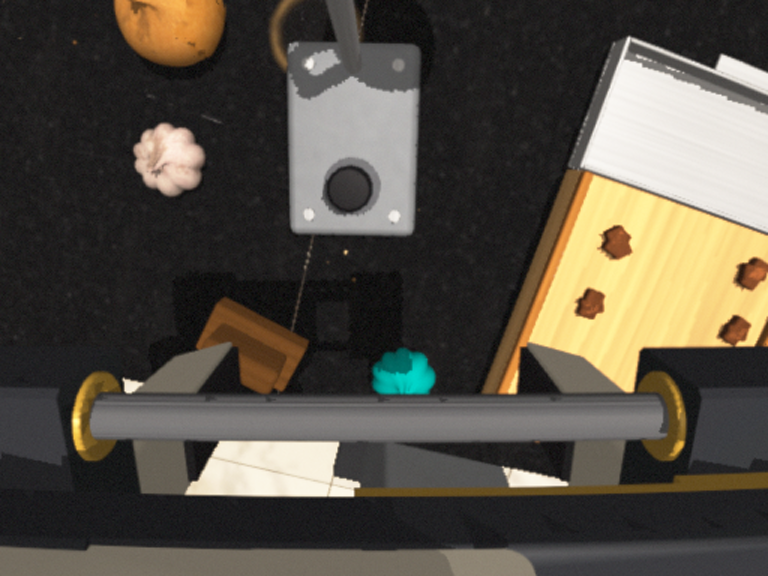

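The view shows the knob head at (350,188), lamp axes aligned with the picture, a pale bulb at (169,160), and the scraper at (250,345).

```bash
python3 - <<'E'
from h import *
s=env.read_state()
k=p2w("wrist",np.array((350,188))/1.5,79,s); print(k, "bulb",p2w("wrist",np.array((169,160))/1.5,28,s))
for u in [(228,298),(308,348),(272,392)]: print("foot",p2w("wrist",np.array(u)/1.5,22,s).round(1))
for u in [(222,325),(285,360)]: print("hand",p2w("wrist",np.array(u)/1.5,62,s).round(1))
go([*k[:2],180],None,s);go([*k[:2],114],None,s)
E
```

```text
[582.71238239 262.1732601   79.        ] bulb [567.02233224 397.02613279  28.        ]
foot [472.8 337.8  22. ]
foot [447.5 267.9  22. ]
foot [402.1 288.7  22. ]
hand [465.7 329.5  62. ]
hand [450.6 280.3  62. ]
t 2.08 tcp [539.2 232.3 319.6] closeang -75.8 shift [ 49.7 -18.2 139.5] spin None q7 -1.97
t 2.08 tcp [539.2 232.3 319.6] closeang -75.8 shift [ 49.7 -18.1 205.5] spin None q7 -1.97
```

>>> servo_tool(
  commands=[
    {"fingers": 0,"x": 15,"y": -6,"z": 20,"spin": 0},
    {"fingers": 0,"x": 35,"y": -14,"z": 45,"spin": 0},
    {"fingers": 0,"x": 48,"y": -20,"z": 75,"spin": 0},
    {"fingers": 0,"x": 48,"y": -20,"z": 105,"spin": 0},
    {"fingers": 0,"x": 48,"y": -20,"z": 135,"spin": 0},
    {"fingers": 0,"x": 48,"y": -20,"z": 160,"spin": 0},
    {"fingers": 0,"x": 48,"y": -20,"z": 180,"spin": 0},
    {"fingers": 0,"x": 48,"y": -20,"z": 195,"spin": 0},
    {"fingers": 0,"x": 48,"y": -20,"z": 202,"spin": 0},
    {"fingers": 0,"x": 48,"y": -20,"z": 202,"spin": 0},
    {"fingers": 0,"x": 48,"y": -20,"z": 202,"spin": 0},
  ],
)

```text
t: 3.0
tcp_pos: [581.6, 259.8, 118.7]
orientation: [0.0, 0.993, 0.121, 0.0]
wrist_force: [0.7, 0.3, 0.9]
grip_width: 91.6
gripper_force: 0.0
```

>>> servo_tool(
  commands=[
    {"fingers": 0.4,"x": 0,"y": 0,"z": 0,"spin": 0},
    {"fingers": 0.5,"x": 0,"y": 0,"z": 0,"spin": 0},
    {"fingers": 0.6,"x": 0,"y": 0,"z": 0,"spin": 0},
    {"fingers": 1,"x": 0,"y": 0,"z": 0,"spin": 0},
    {"fingers": 1,"x": 0,"y": 0,"z": 0,"spin": 0},
    {"fingers": 1,"x": 0,"y": 0,"z": 0,"spin": 0},
    {"fingers": 1,"x": 0,"y": 0,"z": 0,"spin": 0},
    {"fingers": 1,"x": 0,"y": 0,"z": 0,"spin": 0},
  ],
  grip_force=25,
)

```text
t: 3.67
tcp_pos: [581.3, 260.7, 118.2]
orientation: [0.0, 0.993, 0.122, -0.0]
wrist_force: [0.3, 0.2, -0.7]
grip_width: 43.0
gripper_force: 0.0
```

>>> servo_tool(
  commands=[
    {"fingers": 1,"x": 0,"y": 0,"z": 0,"spin": 0},
    {"fingers": 1,"x": 0,"y": 0,"z": 0,"spin": 0},
    {"fingers": 1,"x": 0,"y": 0,"z": 0,"spin": 0},
    {"fingers": 1,"x": 0,"y": 0,"z": 0,"spin": 0},
    {"fingers": 1,"x": 0,"y": 0,"z": 0,"spin": 0},
    {"fingers": 1,"x": 0,"y": 0,"z": 0,"spin": 0},
  ],
)

```text
t: 4.17
tcp_pos: [580.0, 265.5, 118.6]
orientation: [-0.003, 0.992, 0.123, 0.0]
wrist_force: [-2.4, 10.8, -3.3]
grip_width: 29.3
gripper_force: 25.0
```

```bash
python3 -c "
from h import *
s=env.read_state();print(s['tcp_pos'],s['wrist_force'],s['grip_width'],s['gripper_force'])"
```

```text
[580.02613236 265.53819042 118.57257662] [-2.40251067 10.75244453 -3.26353861] 29.311770121986694 24.999266266822815
```

>>> servo_tool(
  commands=[
    {"fingers": 1,"x": 0,"y": -4,"z": 0,"spin": 0},
    {"fingers": 1,"x": 0,"y": -4,"z": -4,"spin": 0},
    {"fingers": 1,"x": 0,"y": -4,"z": -8,"spin": 0},
    {"fingers": 1,"x": 0,"y": -4,"z": -12,"spin": 0},
    {"fingers": 1,"x": 0,"y": -4,"z": -16,"spin": 0},
    {"fingers": 1,"x": 0,"y": -4,"z": -18,"spin": 0},
    {"fingers": 1,"x": 0,"y": -4,"z": -20,"spin": 0},
    {"fingers": 1,"x": 0,"y": -4,"z": -20,"spin": 0},
    {"fingers": 1,"x": 0,"y": -4,"z": -20,"spin": 0},
  ],
)

```text
t: 4.92
tcp_pos: [579.5, 265.8, 136.2]
orientation: [-0.001, 0.993, 0.122, -0.001]
wrist_force: [3.9, 10.0, -22.2]
grip_width: 29.2
gripper_force: 25.0
```

>>> servo_tool(
  commands=[
    {"fingers": 0,"x": 0,"y": 0,"z": 4,"spin": 0},
    {"fingers": 0,"x": 0,"y": 0,"z": 4,"spin": 0},
    {"fingers": 0,"x": 0,"y": 0,"z": 4,"spin": 0},
    {"fingers": 0,"x": 0,"y": 0,"z": 4,"spin": 0},
    {"fingers": 0,"x": 0,"y": 0,"z": 0,"spin": 0},
    {"fingers": 0,"x": 0,"y": 0,"z": -20,"spin": 0},
    {"fingers": 0,"x": 0,"y": 0,"z": -50,"spin": 0},
    {"fingers": 0,"x": -30,"y": 0,"z": -80,"spin": 0},
    {"fingers": 0,"x": -70,"y": 0,"z": -110,"spin": 0},
    {"fingers": 0,"x": -110,"y": 0,"z": -130,"spin": 0},
    {"fingers": 0,"x": -150,"y": 0,"z": -140,"spin": 0},
    {"fingers": 0,"x": -180,"y": 0,"z": -140,"spin": 0},
  ],
)

```text
t: 5.92
tcp_pos: [405.0, 221.2, 280.9]
orientation: [-0.001, 0.993, 0.121, 0.002]
wrist_force: [-0.4, 0.6, 0.9]
grip_width: 91.6
gripper_force: 0.0
```

>>> servo_tool(
  commands=[
    {"fingers": 0,"x": -10,"y": -40,"z": 0,"spin": 0},
    {"fingers": 0,"x": -10,"y": -60,"z": 0,"spin": 0},
    {"fingers": 0,"x": -10,"y": -70,"z": 0,"spin": 0},
    {"fingers": 0,"x": -10,"y": -70,"z": 0,"spin": 0},
    {"fingers": 0,"x": -10,"y": -70,"z": 0,"spin": 0},
  ],
)

```text
t: 6.33
tcp_pos: [379.5, 286.2, 278.3]
orientation: [0.0, 0.993, 0.122, 0.0]
wrist_force: [0.1, -1.1, 0.7]
grip_width: 91.9
gripper_force: 0.0
```

```bash
python3 - <<'E'
from h import *
s=env.read_state(); im=env.snapshot("wrist"); sc=env.snapshot("scene")
a=cv2.resize(im,None,fx=1.2,fy=1.2,interpolation=cv2.INTER_CUBIC)[:345]
b=cv2.resize(sc[130:300,130:400],None,fx=1.5,fy=1.5)
c=np.zeros((600,614,3),np.uint8); c[:a.shape[0],:a.shape[1]]=a; c[345:600,:405]=b
crop(c,0,0,614,600,1,"w2"); go([440,308,200],None,s)
np.savez("s2.npz",tcp_pos=s["tcp_pos"],orientation=s["orientation"])
E
```

```text
t 6.33 tcp [379.5 286.2 278.3] closeang -76.0 shift [63.9 -6.5 78.4] spin None q7 -2.23
```

View pics/w2.png

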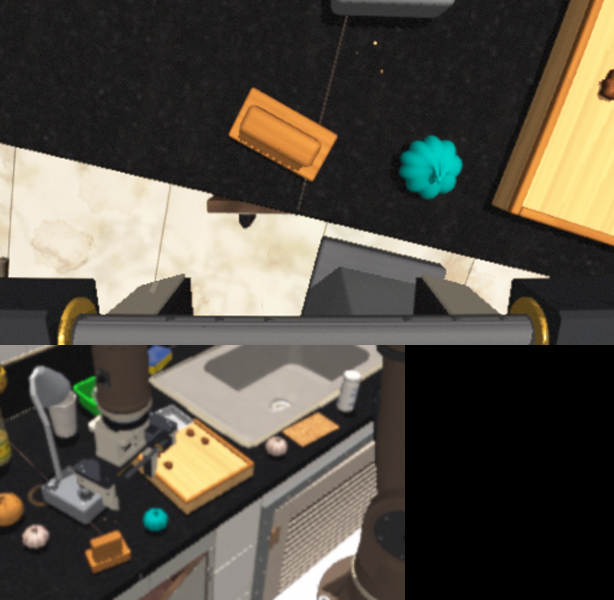

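The scraper foot corners are at (252,88), (337,133), (313,181) and (230,134) in the 1.2x wrist picture, and the block stands upright. The turquoise look-alike is at (431,167).

```bash
python3 - <<'E'
from h import *
s=np.load("s2.npz")
C=np.array([p2w("wrist",np.array(u)/1.2,22,s)[:2] for u in [(252,88),(337,133),(313,181),(230,134)]])
print(C.round(1),np.linalg.norm(np.diff(C,axis=0),axis=1)); m=C.mean(0); print("centre",m)
e=(C[1]-C[0])+(C[2]-C[3]); f=(C[0]-C[3])+(C[1]-C[2])
a=np.degrees(np.arctan2(e[1],e[0]));b=np.degrees(np.arctan2(f[1],f[0]));print("long",a,"thin",b)
n=env.read_state();go([*m,150],b,n);go([*m,90],(a+90+b)/2,n)
E
```

```text
[[465.2 349.4]
 [447.4 274.1]
 [404.3 283.5]
 [425.5 359.3]] [77.37027623 44.05495648 78.67539639]
centre [435.60976916 316.58386575]
long -104.46901326020703 thin -13.041449667567116
t 6.43 tcp [379.9 285.3 278. ] closeang -76.1 shift [ 61.6 -17.2 127.9] spin -63.09127759255813 q7 -2.23
t 6.43 tcp [379.9 285.3 278. ] closeang -76.1 shift [ 61.7 -17.2 187.9] spin -62.37749579623818 q7 -2.23
```

>>> servo_tool(
  commands=[
    {"fingers": 0,"x": 15,"y": -5,"z": 5,"spin": -7},
    {"fingers": 0,"x": 35,"y": -10,"z": 15,"spin": -14},
    {"fingers": 0,"x": 50,"y": -15,"z": 30,"spin": -21},
    {"fingers": 0,"x": 60,"y": -17,"z": 45,"spin": -28},
    {"fingers": 0,"x": 62,"y": -17,"z": 60,"spin": -35},
    {"fingers": 0,"x": 62,"y": -17,"z": 75,"spin": -42},
    {"fingers": 0,"x": 62,"y": -17,"z": 90,"spin": -49},
    {"fingers": 0,"x": 62,"y": -17,"z": 100,"spin": -56},
    {"fingers": 0,"x": 62,"y": -17,"z": 105,"spin": -62},
    {"fingers": 0,"x": 62,"y": -17,"z": 110,"spin": -62},
    {"fingers": 0,"x": 62,"y": -17,"z": 110,"spin": -62},
  ],
)

```text
t: 7.35
tcp_pos: [435.6, 316.5, 166.9]
orientation: [0.0, 0.79, 0.613, -0.001]
wrist_force: [0.6, 0.3, -0.5]
grip_width: 91.9
gripper_force: 0.0
```

>>> servo_tool(
  commands=[
    {"fingers": 0,"x": 0,"y": 0,"z": 20,"spin": 0},
    {"fingers": 0,"x": 0,"y": 0,"z": 45,"spin": 0},
    {"fingers": 0,"x": 0,"y": 0,"z": 65,"spin": 0},
    {"fingers": 0,"x": 0,"y": 0,"z": 75,"spin": 0},
    {"fingers": 0,"x": 0,"y": 0,"z": 75,"spin": 0},
    {"fingers": 0,"x": 0,"y": 0,"z": 75,"spin": 0},
  ],
)

```text
t: 7.85
tcp_pos: [435.3, 318.1, 93.6]
orientation: [0.0, 0.789, 0.615, -0.0]
wrist_force: [0.2, 0.4, 1.1]
grip_width: 91.6
gripper_force: 0.0
```

```bash
python3 -c "
from h import *
go([435.6,316,92],-14)"
```

```text
t 7.85 tcp [435.3 318.1  93.6] closeang -14.1 shift [-1.9  0.8  1.6] spin -0.12534486304295456 q7 -1.45
```

>>> servo_tool(
  commands=[
    {"fingers": 1,"x": 0,"y": 0,"z": 0,"spin": 0},
    {"fingers": 1,"x": 0,"y": 0,"z": 0,"spin": 0},
    {"fingers": 1,"x": 0,"y": 0,"z": 0,"spin": 0},
    {"fingers": 1,"x": 0,"y": 0,"z": 0,"spin": 0},
    {"fingers": 1,"x": 0,"y": 0,"z": 0,"spin": 0},
    {"fingers": 1,"x": 0,"y": 0,"z": 0,"spin": 0},
    {"fingers": 1,"x": 0,"y": 0,"z": 0,"spin": 0},
    {"fingers": 1,"x": 0,"y": 0,"z": 0,"spin": 0},
    {"fingers": 1,"x": 0,"y": 0,"z": 0,"spin": 0},
    {"fingers": 1,"x": 0,"y": 0,"z": 0,"spin": 0},
    {"fingers": 1,"x": 0,"y": 0,"z": 0,"spin": 0},
    {"fingers": 1,"x": 0,"y": 0,"z": 0,"spin": 0},
  ],
  grip_force=45,
)

```text
t: 8.85
tcp_pos: [435.1, 318.1, 93.1]
orientation: [-0.0, 0.788, 0.615, -0.0]
wrist_force: [-0.1, 1.1, 0.0]
grip_width: 21.6
gripper_force: 44.9
```

```bash
python3 -c "
from h import *
s=env.read_state();print(s['grip_width'],s['gripper_force'],s['wrist_force'])
# board frame from top corners
y=np.radians(177.4); ey=np.array([np.cos(y),np.sin(y)]); ex=np.array([ey[1],-ey[0]])
P=np.array([[634.1,107.7],[626.5,-92.3],[425.3,118.1],[417.1,-83.4]]);B=np.array([[100,-113],[-100,-113],[100,100],[-100,100]])
o=[p-b[0]*ex-b[1]*ey for p,b in zip(P,B)];print(ex,np.round(o,1)); o=np.mean(o,0);print('o',o)
for c in [(590,66),(540,68),(595,-49),(549,-54)]: print('chip own',(np.array(c)-o)@ex,(np.array(c)-o)@ey)
"
```

```text
21.62728802961807 44.8882520198822 [-0.09237922  1.10765866  0.04849637]
[0.04536299 0.99897057] [[516.7  12.9]
 [518.2  12.7]
 [520.7  13.7]
 [521.5  12. ]]
o [519.2566913   12.81985942]
chip own 56.33452320686303 -68.25807331884168
chip own 56.06431493998178 -18.218818853047427
chip own -58.320277378422894 -78.46966980265942
chip own -65.40182768132215 -32.74383853293282
```

```bash
python3 -c "
from h import *
s=env.read_state();go([471.4,61,175],-2.6,s);go([435,318,175],-2.6,s)"
```

```text
t 8.85 tcp [435.1 318.1  93.1] closeang -14.0 shift [-240.6   97.6  -81.8] spin -11.4304801851071 q7 -1.45
t 8.85 tcp [435.1 318.1  93.1] closeang -14.0 shift [ -0.1  -0.1 -81.9] spin -11.4304801851071 q7 -1.45
```

>>> servo_tool(
  commands=[
    {"fingers": 1,"x": 0,"y": 0,"z": -20,"spin": 0},
    {"fingers": 1,"x": 0,"y": 0,"z": -50,"spin": 0},
    {"fingers": 1,"x": 0,"y": 0,"z": -75,"spin": 0},
    {"fingers": 1,"x": -15,"y": 6,"z": -82,"spin": 0},
    {"fingers": 1,"x": -50,"y": 20,"z": -82,"spin": -2},
    {"fingers": 1,"x": -85,"y": 35,"z": -82,"spin": -4},
    {"fingers": 1,"x": -120,"y": 49,"z": -82,"spin": -6},
    {"fingers": 1,"x": -155,"y": 63,"z": -82,"spin": -8},
    {"fingers": 1,"x": -190,"y": 77,"z": -82,"spin": -10},
    {"fingers": 1,"x": -220,"y": 90,"z": -82,"spin": -11.4},
    {"fingers": 1,"x": -241,"y": 98,"z": -82,"spin": -11.4},
    {"fingers": 1,"x": -241,"y": 98,"z": -82,"spin": -11.4},
  ],
)

```text
t: 9.85
tcp_pos: [471.9, 54.4, 174.5]
orientation: [0.001, 0.726, 0.688, -0.002]
wrist_force: [-0.0, 0.5, -2.7]
grip_width: 21.7
gripper_force: 44.9
```

>>> servo_tool(
  commands=[
    {"fingers": 1,"x": 0,"y": 0,"z": 0,"spin": 0},
    {"fingers": 1,"x": 0,"y": 0,"z": 0,"spin": 0},
    {"fingers": 1,"x": 0,"y": 0,"z": 0,"spin": 0},
  ],
)

```text
t: 10.1
tcp_pos: [471.6, 61.8, 175.3]
orientation: [-0.0, 0.723, 0.691, 0.0]
wrist_force: [-0.4, -0.3, -2.6]
grip_width: 21.8
gripper_force: 44.9
```

```bash
python3 - <<'E'
from h import *
s=env.read_state(); print(s["tcp_pos"],s["grip_width"]); go([471.4,61,124.5],-2.6,s)
im=env.snapshot("top"); s=env.read_state(); w=env.snapshot("wrist"); 
a=cv2.resize(im[130:260,175:335],None,fx=3.75,fy=3.75,interpolation=cv2.INTER_CUBIC)
crop(np.hstack([a,np.zeros((488,200,3),np.uint8)])[:,:600],0,0,600,487,1,"t3")
# predicted features
for own in [(100,-113),(-100,-113),(100,100),(-100,100)]:
    ex=np.array([.0454,.999]);ey=np.array([-.999,.0454]);p=np.array([519.3,12.8])+own[0]*ex+own[1]*ey
    print(own,((w2p("top",[[*p,30 if own[1]<0 else 39]])[0]-[175,130]+.5)*3.75).round())
E
```

```text
[471.59393162  61.82361184 175.31371915] 21.816367220978442
t 10.1 tcp [471.6  61.8 175.3] closeang -2.5 shift [-0.9 -0.2 50.8] spin 0.07444088109460267 q7 -0.68
(100, -113) [168. 157.]
(-100, -113) [369. 168.]
(100, 100) [152. 372.]
(-100, 100) [359. 383.]
```

View pics/t3.png

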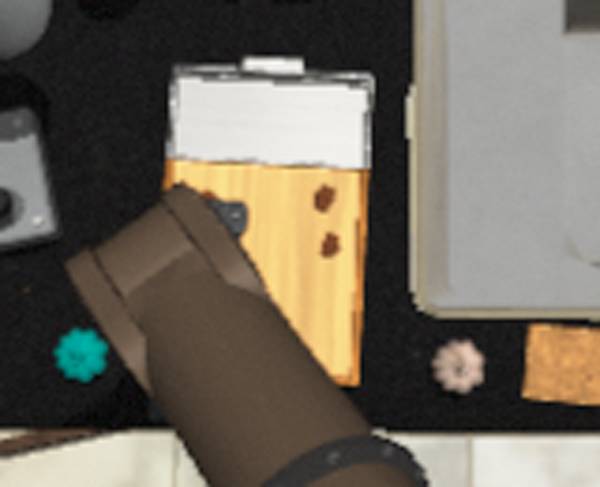

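The arm hides the left chips. The right chips at (324,198) and (330,244) are where they were, and the predicted board corners match the picture. Now lower the scraper and sweep the left side.

>>> servo_tool(
  commands=[
    {"fingers": 1,"x": 0,"y": 0,"z": 20,"spin": 0},
    {"fingers": 1,"x": 0,"y": 0,"z": 35,"spin": 0},
    {"fingers": 1,"x": 0,"y": 0,"z": 45,"spin": 0},
    {"fingers": 1,"x": 0,"y": 0,"z": 51,"spin": 0},
    {"fingers": 1,"x": 0,"y": 0,"z": 51,"spin": 0},
    {"fingers": 1,"x": 0,"y": 0,"z": 51,"spin": 0},
  ],
)

```text
t: 10.7
tcp_pos: [471.8, 61.1, 124.3]
orientation: [-0.0, 0.723, 0.691, 0.0]
wrist_force: [0.1, 0.2, -1.7]
grip_width: 21.7
gripper_force: 45.0
```

>>> servo_tool(
  commands=[
    {"fingers": 1,"x": 0,"y": 8,"z": 0,"spin": 0},
    {"fingers": 1,"x": 0,"y": 22,"z": 0,"spin": 0},
    {"fingers": 1,"x": 0,"y": 36,"z": 0,"spin": 0},
    {"fingers": 1,"x": 0,"y": 50,"z": 0,"spin": 0},
    {"fingers": 1,"x": 0,"y": 64,"z": 0,"spin": 0},
    {"fingers": 1,"x": 0,"y": 78,"z": 0,"spin": 0},
    {"fingers": 1,"x": 0,"y": 92,"z": 0,"spin": 0},
    {"fingers": 1,"x": 0,"y": 106,"z": 0,"spin": 0},
    {"fingers": 1,"x": 0,"y": 120,"z": 0,"spin": 0},
    {"fingers": 1,"x": 0,"y": 132,"z": 0,"spin": 0},
    {"fingers": 1,"x": 0,"y": 144,"z": 0,"spin": 0},
    {"fingers": 1,"x": 0,"y": 154,"z": 0,"spin": 0},
  ],
)

```text
t: 11.7
tcp_pos: [627.3, 53.1, 124.6]
orientation: [0.0, 0.723, 0.69, 0.0]
wrist_force: [0.7, -0.2, -1.5]
grip_width: 21.6
gripper_force: 45.0
```

>>> servo_tool(
  commands=[
    {"fingers": 1,"x": 0,"y": 8,"z": 0,"spin": 0},
    {"fingers": 1,"x": 0,"y": 14,"z": 0,"spin": 0},
    {"fingers": 1,"x": 0,"y": 18,"z": 0,"spin": 0},
    {"fingers": 1,"x": 0,"y": 18,"z": 0,"spin": 0},
    {"fingers": 1,"x": 0,"y": 18,"z": -1,"spin": 0},
  ],
)

```text
t: 12.12
tcp_pos: [643.3, 52.6, 125.0]
orientation: [-0.0, 0.723, 0.691, -0.0]
wrist_force: [0.5, 0.1, -2.2]
grip_width: 21.4
gripper_force: 45.0
```

```bash
python3 -c "
from h import *
o=np.array([519.3,12.8]);ex=np.array([.0454,.999]);ey=np.array([-.999,.0454])
s=env.read_state();d=s['tcp_pos'][:2]-o;print('own',d@ex,d@ey)
p=o-48*ex+52*ey;go([*p,175],-2.6,s);print(p)"
```

```text
own 45.412654424147455 -122.03078234007577
t 12.12 tcp [643.3  52.6 125. ] closeang -2.6 shift [ -93.5 -174.   -49.9] spin -0.024773656316597226 q7 -0.62
[465.1728 -32.7912]
```

>>> servo_tool(
  commands=[
    {"fingers": 1,"x": 0,"y": 0,"z": -15,"spin": 0},
    {"fingers": 1,"x": -5,"y": -10,"z": -35,"spin": 0},
    {"fingers": 1,"x": -20,"y": -35,"z": -45,"spin": 0},
    {"fingers": 1,"x": -37,"y": -70,"z": -45,"spin": 0},
    {"fingers": 1,"x": -56,"y": -105,"z": -45,"spin": 0},
    {"fingers": 1,"x": -75,"y": -140,"z": -45,"spin": 0},
    {"fingers": 1,"x": -88,"y": -165,"z": -45,"spin": 0},
    {"fingers": 1,"x": -94,"y": -174,"z": -42,"spin": 0},
    {"fingers": 1,"x": -94,"y": -174,"z": -35,"spin": 0},
    {"fingers": 1,"x": -94,"y": -174,"z": -30,"spin": 0},
    {"fingers": 1,"x": -94,"y": -174,"z": -30,"spin": 0},
  ],
)

```text
t: 13.03
tcp_pos: [466.2, -32.7, 154.6]
orientation: [-0.0, 0.723, 0.691, 0.0]
wrist_force: [-0.8, 0.6, -1.8]
grip_width: 21.8
gripper_force: 45.0
```

```bash
python3 - <<'E'
from h import *
o=np.array([519.3,12.8]);ex=np.array([.0454,.999]);ey=np.array([-.999,.0454])
s=env.read_state();d=s['tcp_pos'][:2]-o;print('own',d@ex,d@ey);go([*(o-48*ex+52*ey),124.5],-2.6,s)
im=env.snapshot("top"); w=env.snapshot("wrist")
a=cv2.resize(im[130:250,200:310],None,fx=3.5,fy=3.5,interpolation=cv2.INTER_CUBIC); b=cv2.resize(w[:260],None,fx=.8,fy=.8)
c=np.zeros((420,800,3),np.uint8);c[:,:385]=a;c[:208,385:385+410]=b;crop(c,0,0,800,420,1,"t4")
E
```

```text
own -47.854354274019684 50.955889966054805
t 13.03 tcp [466.2 -32.7 154.6] closeang -2.6 shift [-0.2 -1.1 30.1] spin -0.005218713791521168 q7 -0.51
```

View pics/t4.png

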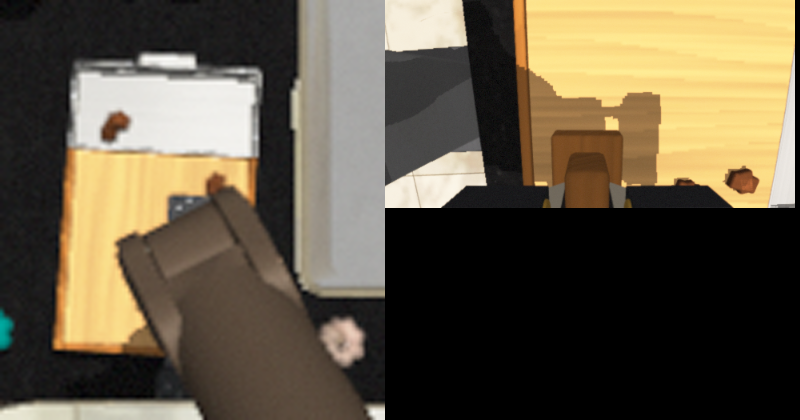

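The two left chips are in the tray at (115,125), and the left half of the board is clean. Both right chips are still ahead of the scraper. Now the right sweep.

>>> servo_tool(
  commands=[
    {"fingers": 1,"x": 0,"y": 0,"z": 15,"spin": 0},
    {"fingers": 1,"x": 0,"y": 0,"z": 25,"spin": 0},
    {"fingers": 1,"x": 0,"y": 0,"z": 30,"spin": 0},
    {"fingers": 1,"x": 0,"y": 0,"z": 30,"spin": 0},
    {"fingers": 1,"x": 0,"y": 0,"z": 30,"spin": 0},
  ],
)

```text
t: 13.55
tcp_pos: [465.5, -32.9, 125.0]
orientation: [-0.0, 0.723, 0.691, -0.0]
wrist_force: [0.0, 0.5, -1.5]
grip_width: 21.6
gripper_force: 45.0
```

>>> servo_tool(
  commands=[
    {"fingers": 1,"x": 0,"y": 8,"z": 0,"spin": 0},
    {"fingers": 1,"x": 0,"y": 22,"z": 0,"spin": 0},
    {"fingers": 1,"x": 0,"y": 36,"z": 0,"spin": 0},
    {"fingers": 1,"x": 0,"y": 50,"z": 0,"spin": 0},
    {"fingers": 1,"x": 0,"y": 64,"z": 0,"spin": 0},
    {"fingers": 1,"x": 0,"y": 78,"z": 0,"spin": 0},
    {"fingers": 1,"x": 0,"y": 92,"z": 0,"spin": 0},
    {"fingers": 1,"x": 0,"y": 106,"z": 0,"spin": 0},
    {"fingers": 1,"x": 0,"y": 120,"z": 0,"spin": 0},
    {"fingers": 1,"x": 0,"y": 132,"z": 0,"spin": 0},
    {"fingers": 1,"x": 0,"y": 144,"z": 0,"spin": 0},
    {"fingers": 1,"x": 0,"y": 154,"z": 0,"spin": 0},
  ],
)

```text
t: 14.55
tcp_pos: [621.0, -40.6, 125.8]
orientation: [0.0, 0.723, 0.69, 0.001]
wrist_force: [0.3, -0.5, -2.4]
grip_width: 21.8
gripper_force: 45.0
```

>>> servo_tool(
  commands=[
    {"fingers": 1,"x": 0,"y": 8,"z": 0,"spin": 0},
    {"fingers": 1,"x": 0,"y": 14,"z": 0,"spin": 0},
    {"fingers": 1,"x": 0,"y": 18,"z": 0,"spin": 0},
    {"fingers": 1,"x": 0,"y": 18,"z": 0,"spin": 0},
    {"fingers": 1,"x": 0,"y": 18,"z": -1,"spin": 0},
  ],
)

```text
t: 14.97
tcp_pos: [636.9, -41.2, 126.0]
orientation: [-0.0, 0.723, 0.691, -0.0]
wrist_force: [-0.0, -0.1, -2.5]
grip_width: 21.8
gripper_force: 45.0
```

>>> servo_tool(
  commands=[
    {"fingers": 1,"x": 0,"y": 0,"z": -15,"spin": 0},
    {"fingers": 1,"x": -5,"y": -10,"z": -35,"spin": 0},
    {"fingers": 1,"x": -20,"y": -35,"z": -50,"spin": 0},
    {"fingers": 1,"x": -45,"y": -60,"z": -60,"spin": 0},
    {"fingers": 1,"x": -75,"y": -85,"z": -60,"spin": 0},
    {"fingers": 1,"x": -105,"y": -110,"z": -60,"spin": 0},
    {"fingers": 1,"x": -135,"y": -135,"z": -60,"spin": 0},
    {"fingers": 1,"x": -160,"y": -160,"z": -60,"spin": 0},
    {"fingers": 1,"x": -180,"y": -180,"z": -60,"spin": 0},
    {"fingers": 1,"x": -200,"y": -200,"z": -60,"spin": 0},
    {"fingers": 1,"x": -200,"y": -200,"z": -60,"spin": 0},
  ],
)

```text
t: 15.88
tcp_pos: [422.9, -236.1, 185.6]
orientation: [-0.001, 0.725, 0.688, -0.003]
wrist_force: [0.1, -0.7, -1.4]
grip_width: 22.1
gripper_force: 45.0
```

```bash
python3 - <<'E'
from h import *
s=env.read_state();print(s["tcp_pos"],s["grip_width"],s["joint_pos"].round(2))
np.savez("s5.npz",tcp_pos=s["tcp_pos"],orientation=s["orientation"])
w=env.snapshot("wrist");im=env.snapshot("top")
a=cv2.resize(im[130:255,195:380],None,fx=3.2,fy=3.2,interpolation=cv2.INTER_CUBIC); b=cv2.resize(w[:300],None,fx=.4,fy=.4)
c=np.zeros((400,800,3),np.uint8);c[:400,:592]=a;c[:120,592:592+205]=b;crop(c,0,0,800,400,1,"t5")
E
```

```text
[ 422.88491032 -236.12759093  185.64918191] 22.118875791804587 [ 0.95  0.44 -0.71  1.99  0.38  0.85 -0.03]
```

View pics/t5.png

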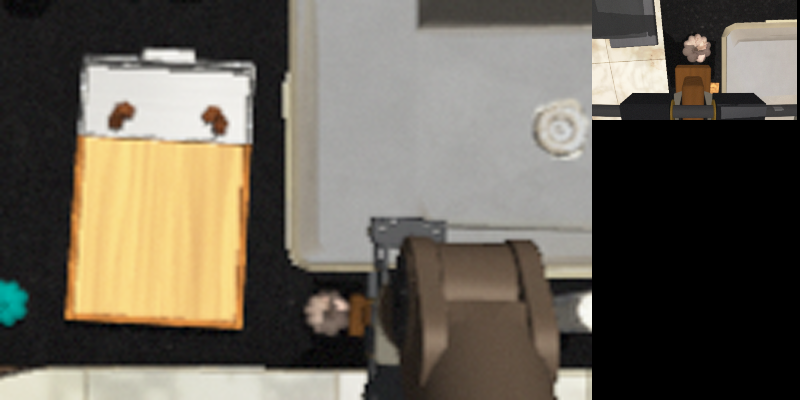

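The board is clean and all four chips lie in the tray at (120,115) and (215,120). I'll segment the mat in the first top picture to get its pose.

```bash
python3 - <<'E'
from h import *
im=cv2.imread("pics/top0.png"); sub=im[310:366,460:540]; hsv=cv2.cvtColor(sub,cv2.COLOR_BGR2HSV)
m=((hsv[...,0]<25)&(hsv[...,1]>90)&(hsv[...,2]>90)).astype(np.uint8)
m=cv2.morphologyEx(m,cv2.MORPH_OPEN,np.ones((3,3),np.uint8))
n,l,st,_=cv2.connectedComponentsWithStats(m); k=1+np.argmax(st[1:,4]); print(st[k])
q=np.argwhere(l==k)[:,::-1]+[460,310]; box=cv2.boxPoints(cv2.minAreaRect(q.astype(np.float32)))
W=np.array([p2w("top",(b+.5)/1.5-.5,3)[:2] for b in box]); print(box,W.round(1),np.linalg.norm(np.diff(W,axis=0),axis=1)); c=W.mean(0); print(c)
e=W[1]-W[0] if np.linalg.norm(W[1]-W[0])>100 else W[2]-W[1]
L=np.degrees(np.arctan2(e[1],e[0])); print("long",L)
go([*c,185],L+90);
E
```

```text
[  11   14   56   36 1633]
[[470.49503 354.04953]
 [473.57425 323.25748]
 [526.94055 328.5941 ]
 [523.8613  359.38614]] [[ 401.6 -245.5]
 [ 478.1 -253.9]
 [ 465.9 -387.1]
 [ 389.5 -377.9]] [ 76.97642322 133.76466042  76.96256981]
[ 433.77774161 -316.1084099 ]
long -95.23261972037504
t 15.98 tcp [ 427.1 -232.7  186.4] closeang -2.8 shift [-83.   10.8   1.5] spin 2.445152160207826 q7 -0.03
```

>>> servo_tool(
  commands=[
    {"fingers": 1,"x": -20,"y": 3,"z": 0,"spin": 0},
    {"fingers": 1,"x": -45,"y": 6,"z": 0,"spin": 1},
    {"fingers": 1,"x": -70,"y": 9,"z": 0,"spin": 2.4},
    {"fingers": 1,"x": -83,"y": 11,"z": 10,"spin": 2.4},
    {"fingers": 1,"x": -83,"y": 11,"z": 30,"spin": 2.4},
    {"fingers": 1,"x": -83,"y": 11,"z": 50,"spin": 2.4},
    {"fingers": 1,"x": -83,"y": 11,"z": 65,"spin": 2.4},
    {"fingers": 1,"x": -83,"y": 11,"z": 75,"spin": 2.4},
    {"fingers": 1,"x": -83,"y": 11,"z": 80,"spin": 2.4},
    {"fingers": 1,"x": -83,"y": 11,"z": 80,"spin": 2.4},
    {"fingers": 1,"x": -83,"y": 11,"z": 80,"spin": 2.4},
  ],
)

```text
t: 16.9
tcp_pos: [436.1, -314.7, 106.5]
orientation: [0.0, 0.737, 0.676, 0.0]
wrist_force: [-0.0, -0.7, -1.5]
grip_width: 21.7
gripper_force: 45.0
```

```bash
python3 -c "
from h import *
go([433.8,-316.1,97],-5.2)"
```

```text
t 16.9 tcp [ 436.1 -314.7  106.5] closeang -5.0 shift [-1.6 -2.1  9.5] spin 0.22993379064651265 q7 -0.02
```

>>> servo_tool(
  commands=[
    {"fingers": 1,"x": -1,"y": -2,"z": 4,"spin": 0},
    {"fingers": 1,"x": -1,"y": -2,"z": 8,"spin": 0},
    {"fingers": 1,"x": -1,"y": -2,"z": 10,"spin": 0},
    {"fingers": 1,"x": -1,"y": -2,"z": 11,"spin": 0},
    {"fingers": 1,"x": -1,"y": -2,"z": 11,"spin": 0},
  ],
)

```text
t: 17.32
tcp_pos: [433.3, -316.3, 95.9]
orientation: [0.0, 0.738, 0.675, -0.0]
wrist_force: [-2.7, -0.6, 6.3]
grip_width: 21.7
gripper_force: 45.0
```

>>> servo_tool(
  commands=[
    {"fingers": 0,"x": 0,"y": 0,"z": -1,"spin": 0},
    {"fingers": 0,"x": 0,"y": 0,"z": -1,"spin": 0},
    {"fingers": 0,"x": 0,"y": 0,"z": -1,"spin": 0},
    {"fingers": 0,"x": 0,"y": 0,"z": -1,"spin": 0},
    {"fingers": 0,"x": 0,"y": 0,"z": -1,"spin": 0},
    {"fingers": 0,"x": 0,"y": 0,"z": -15,"spin": 0},
    {"fingers": 0,"x": 0,"y": 0,"z": -40,"spin": 0},
    {"fingers": 0,"x": 0,"y": 0,"z": -70,"spin": 0},
    {"fingers": 0,"x": 10,"y": -5,"z": -100,"spin": 7},
    {"fingers": 0,"x": 30,"y": -15,"z": -125,"spin": 14},
    {"fingers": 0,"x": 55,"y": -22,"z": -140,"spin": 21},
    {"fingers": 0,"x": 80,"y": -30,"z": -140,"spin": 28},
  ],
)

```text
t: 18.32
tcp_pos: [411.9, -233.4, 238.3]
orientation: [0.002, 0.881, 0.474, 0.002]
wrist_force: [0.9, 0.2, -0.7]
grip_width: 90.9
gripper_force: 0.0
```

```bash
python3 -c "
from h import *
go([380,-190,236],-90)"
```

```text
t 18.32 tcp [ 411.9 -233.4  238.3] closeang -33.4 shift [ 18.7 -50.5   2.1] spin 56.559528742531334 q7 -0.42
```

>>> servo_tool(
  commands=[
    {"fingers": 0,"x": 5,"y": -15,"z": 0,"spin": 7},
    {"fingers": 0,"x": 10,"y": -30,"z": 0,"spin": 14},
    {"fingers": 0,"x": 16,"y": -45,"z": 0,"spin": 21},
    {"fingers": 0,"x": 18,"y": -50,"z": 0,"spin": 28},
    {"fingers": 0,"x": 18,"y": -50,"z": 0,"spin": 35},
    {"fingers": 0,"x": 18,"y": -50,"z": 0,"spin": 42},
    {"fingers": 0,"x": 18,"y": -50,"z": 0,"spin": 49},
    {"fingers": 0,"x": 18,"y": -50,"z": 0,"spin": 56},
    {"fingers": 0,"x": 18,"y": -50,"z": 0,"spin": 56},
    {"fingers": 0,"x": 18,"y": -50,"z": 0,"spin": 56},
    {"fingers": 0,"x": 18,"y": -50,"z": 0,"spin": 56},
  ],
)

```text
t: 19.23
tcp_pos: [378.4, -191.3, 235.2]
orientation: [0.0, 1.0, 0.011, -0.0]
wrist_force: [0.5, 0.0, -0.1]
grip_width: 92.0
gripper_force: 0.0
```

```bash
python3 - <<'E'
from h import *
s=env.read_state();go([432,-182,150],None,s)
np.savez("s6.npz",tcp_pos=s["tcp_pos"],orientation=s["orientation"])
w=env.snapshot("wrist");crop(w,0,0,512,260,1.5,"w6")
print("pred bulb",w2p("wrist",[[432.8,-182,28]],s)*1.5,"scr",w2p("wrist",[[434,-316,65]],s)*1.5)
E
```

```text
t 19.23 tcp [ 378.4 -191.3  235.2] closeang -88.8 shift [53.8 -8.1 85.2] spin None q7 -1.35
pred bulb [[364.37100931 182.94118104]] scr [[627.05090291 191.67999909]]
```

View pics/w6.png

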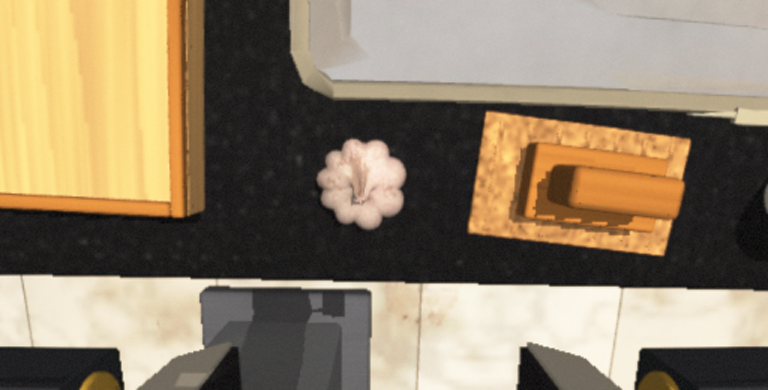

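The scraper stands upright on the mat, with the left edge of its foot at (537,143) to (523,219). The mat corners are at (485,112), (690,138), (665,255) and (470,234). The bulb is centred at (362,184).

```bash
python3 - <<'E'
from h import *
s=np.load("s6.npz"); f=lambda u,z:p2w("wrist",(np.array(u)+.5)/1.5-.5,z,s)
M=np.array([f(u,3)[:2] for u in [(485,112),(690,138),(665,255),(470,234)]]);print("mat",M.mean(0).round(1),M.round(1))
e=[f(u,25)[:2] for u in [(537,143),(523,219)]];print("left foot mid",np.mean(e,0),np.linalg.norm(e[0]-e[1]))
print("bulb",f((362,184),28)); n=env.read_state();go([*f((362,184),28)[:2],76],-90,n)
E
```

```text
mat [ 433.2 -314.8] [[ 475.2 -252.7]
 [ 464.9 -381.6]
 [ 391.2 -376.6]
 [ 401.5 -248.2]]
left foot mid [ 435.90600096 -277.02457022] 43.465888316486335
bulb [ 432.31791891 -180.51879123   28.        ]
t 19.28 tcp [ 378.4 -191.3  235.2] closeang -88.8 shift [ 54.1  -9.7 159.2] spin 1.1757982072102777 q7 -1.35
```

>>> servo_tool(
  commands=[
    {"fingers": 0,"x": 15,"y": -3,"z": 10,"spin": 0},
    {"fingers": 0,"x": 35,"y": -7,"z": 30,"spin": 0},
    {"fingers": 0,"x": 54,"y": -10,"z": 55,"spin": 0},
    {"fingers": 0,"x": 54,"y": -10,"z": 85,"spin": 0},
    {"fingers": 0,"x": 54,"y": -10,"z": 115,"spin": 0},
    {"fingers": 0,"x": 54,"y": -10,"z": 140,"spin": 0},
    {"fingers": 0,"x": 54,"y": -10,"z": 155,"spin": 0},
    {"fingers": 0,"x": 54,"y": -10,"z": 160,"spin": 0},
    {"fingers": 0,"x": 54,"y": -10,"z": 160,"spin": 0},
  ],
)

```text
t: 20.03
tcp_pos: [431.7, -180.2, 74.2]
orientation: [-0.001, 1.0, 0.009, -0.001]
wrist_force: [1.1, -0.8, 0.1]
grip_width: 91.7
gripper_force: 0.0
```

>>> servo_tool(
  commands=[
    {"fingers": 1,"x": 0,"y": 0,"z": 0,"spin": 0},
    {"fingers": 1,"x": 0,"y": 0,"z": 0,"spin": 0},
    {"fingers": 1,"x": 0,"y": 0,"z": 0,"spin": 0},
    {"fingers": 1,"x": 0,"y": 0,"z": 0,"spin": 0},
    {"fingers": 1,"x": 0,"y": 0,"z": 0,"spin": 0},
    {"fingers": 1,"x": 0,"y": 0,"z": 0,"spin": 0},
    {"fingers": 1,"x": 0,"y": 0,"z": 0,"spin": 0},
    {"fingers": 1,"x": 0,"y": 0,"z": 0,"spin": 0},
    {"fingers": 1,"x": 0,"y": 0,"z": 0,"spin": 0},
  ],
  grip_force=20,
)

```text
t: 20.78
tcp_pos: [432.4, -180.5, 75.5]
orientation: [0.0, 1.0, 0.008, 0.0]
wrist_force: [-0.7, -0.0, 5.8]
grip_width: 50.3
gripper_force: 20.0
```

```bash
python3 -c "
from h import *
o=np.array([519.3,12.8]);ex=np.array([.0454,.999]);ey=np.array([-.999,.0454])
s=env.read_state();print(s['tcp_pos'],s['grip_width']);go([*(o-40*ex),150],None,s)"
```

```text
[ 432.40254428 -180.53013724   75.48468621] 50.349762894135274
t 20.78 tcp [ 432.4 -180.5   75.5] closeang -89.0 shift [  87.7 -151.9  -74.5] spin None q7 -1.63
```

>>> servo_tool(
  commands=[
    {"fingers": 1,"x": 0,"y": 0,"z": -15,"spin": 0},
    {"fingers": 1,"x": 0,"y": 0,"z": -40,"spin": 0},
    {"fingers": 1,"x": 0,"y": 0,"z": -65,"spin": 0},
    {"fingers": 1,"x": 12,"y": -15,"z": -75,"spin": 0},
    {"fingers": 1,"x": 32,"y": -40,"z": -75,"spin": 0},
    {"fingers": 1,"x": 52,"y": -65,"z": -75,"spin": 0},
    {"fingers": 1,"x": 72,"y": -90,"z": -75,"spin": 0},
    {"fingers": 1,"x": 92,"y": -115,"z": -75,"spin": 0},
    {"fingers": 1,"x": 108,"y": -140,"z": -75,"spin": 0},
    {"fingers": 1,"x": 122,"y": -156,"z": -75,"spin": 0},
    {"fingers": 1,"x": 127,"y": -163,"z": -75,"spin": 0},
    {"fingers": 1,"x": 127,"y": -163,"z": -75,"spin": 0},
  ],
)

```text
t: 21.78
tcp_pos: [557.2, -13.1, 150.1]
orientation: [-0.001, 1.0, 0.01, 0.0]
wrist_force: [-0.4, 0.5, -0.5]
grip_width: 49.6
gripper_force: 20.0
```

```bash
python3 -c "
from h import *
s=env.read_state();print(s['grip_width'],s['wrist_force']);go([557.9,-19,106.5],-90,s)"
```

```text
49.61120421267632 [-0.3794365   0.47794186 -0.54002474]
t 21.78 tcp [557.2 -13.1 150.1] closeang -88.8 shift [ 0.5  6.  43.5] spin 1.1533522150159854 q7 -1.9
```

>>> servo_tool(
  commands=[
    {"fingers": 1,"x": 0,"y": 0,"z": 15,"spin": 0},
    {"fingers": 1,"x": 0,"y": 0,"z": 30,"spin": 0},
    {"fingers": 1,"x": 0,"y": 0,"z": 38,"spin": 0},
    {"fingers": 1,"x": 0,"y": 0,"z": 42,"spin": 0},
    {"fingers": 1,"x": 0,"y": 0,"z": 44,"spin": 0},
    {"fingers": 1,"x": 0,"y": 0,"z": 44,"spin": 0},
    {"fingers": 1,"x": 0,"y": 0,"z": 44,"spin": 0},
  ],
)

```text
t: 22.37
tcp_pos: [556.7, -15.6, 106.7]
orientation: [0.0, 1.0, 0.008, 0.0]
wrist_force: [0.5, 0.1, -0.1]
grip_width: 50.0
gripper_force: 20.0
```

>>> servo_tool(
  commands=[
    {"fingers": 1,"x": 0,"y": 0,"z": 1,"spin": 0},
    {"fingers": 1,"x": 0,"y": 0,"z": 2,"spin": 0},
    {"fingers": 0.3,"x": 0,"y": 0,"z": 2,"spin": 0},
    {"fingers": 0.25,"x": 0,"y": 0,"z": 2,"spin": 0},
    {"fingers": 0.25,"x": 0,"y": 0,"z": 2,"spin": 0},
    {"fingers": 0.25,"x": 0,"y": 0,"z": 2,"spin": 0},
    {"fingers": 0.25,"x": 0,"y": 0,"z": -5,"spin": 0},
    {"fingers": 0.25,"x": 0,"y": 0,"z": -30,"spin": 0},
    {"fingers": 0,"x": 0,"y": 0,"z": -60,"spin": 0},
    {"fingers": 0,"x": 0,"y": 0,"z": -90,"spin": 0},
    {"fingers": 0,"x": -10,"y": -10,"z": -120,"spin": 0},
    {"fingers": 0,"x": -20,"y": -35,"z": -140,"spin": 0},
  ],
)

```text
t: 23.37
tcp_pos: [536.8, 16.4, 249.2]
orientation: [0.001, 1.0, 0.006, 0.001]
wrist_force: [0.8, 0.4, 0.5]
grip_width: 89.8
gripper_force: 0.0
```

```bash
python3 -c "
from h import *
s=env.read_state();print(s['grip_width']);go([500,380,240],-90,s);go([545,375,240],-90,s)"
```

```text
89.77920008688815
t 23.37 tcp [536.8  16.4 249.2] closeang -89.3 shift [ -32.5 -364.     8.5] spin 0.6716127983510205 q7 -1.9
t 23.37 tcp [536.8  16.4 249.2] closeang -89.3 shift [  12.4 -358.4    8.7] spin 0.6716127983510205 q7 -1.9
```

>>> servo_tool(
  commands=[
    {"fingers": 0,"x": -2,"y": -30,"z": 0,"spin": 0},
    {"fingers": 0,"x": -4,"y": -68,"z": 3,"spin": 0},
    {"fingers": 0,"x": -6,"y": -106,"z": 5,"spin": 0},
    {"fingers": 0,"x": -8,"y": -144,"z": 5,"spin": 0},
    {"fingers": 0,"x": -10,"y": -182,"z": 5,"spin": -2},
    {"fingers": 0,"x": -13,"y": -220,"z": 5,"spin": -5},
    {"fingers": 0,"x": -16,"y": -258,"z": 5,"spin": -8},
    {"fingers": 0,"x": -19,"y": -296,"z": 5,"spin": -11},
    {"fingers": 0,"x": -22,"y": -330,"z": 5,"spin": -14},
    {"fingers": 0,"x": -22,"y": -350,"z": 5,"spin": -14},
    {"fingers": 0,"x": -22,"y": -359,"z": 5,"spin": -14},
    {"fingers": 0,"x": -22,"y": -359,"z": 5,"spin": -14},
  ],
)

```text
t: 24.37
tcp_pos: [506.8, 380.2, 241.4]
orientation: [-0.001, 0.991, 0.132, -0.0]
wrist_force: [-0.3, -0.4, -0.3]
grip_width: 91.4
gripper_force: 0.0
```

>>> servo_tool(
  commands=[
    {"fingers": 0,"x": 0,"y": 0,"z": 0,"spin": 0},
    {"fingers": 0,"x": 0,"y": 0,"z": 0,"spin": 0},
    {"fingers": 0,"x": 0,"y": 0,"z": 0,"spin": 0},
  ],
)

```text
t: 24.62
tcp_pos: [508.7, 375.8, 241.2]
orientation: [0.001, 0.992, 0.129, 0.0]
wrist_force: [0.5, -0.0, -0.6]
grip_width: 91.7
gripper_force: 0.0
```

```bash
python3 - <<'E'
from h import *
s=env.read_state()
np.savez("s7.npz",tcp_pos=s["tcp_pos"],orientation=s["orientation"])
w=env.snapshot("wrist");t=env.snapshot("top")
a=cv2.resize(w[:270],None,fx=1.2,fy=1.2,interpolation=cv2.INTER_CUBIC);b=cv2.resize(t[130:250,190:370],None,fx=2.2,fy=2.2)
c=np.zeros((590,614,3),np.uint8);c[:324]=a;c[324:588,:396]=b;crop(c,0,0,614,590,1,"w7")
print("pred bulb",w2p("wrist",[[567,398.5,28]],s)*1.2);go([567,398.5,76],None,s)
E
```

```text
pred bulb [[292.58402143 135.20677843]]
t 24.62 tcp [508.7 375.8 241.2] closeang -75.2 shift [ 62.2  -7.3 165.2] spin None q7 -2.31
```

View pics/w7.png

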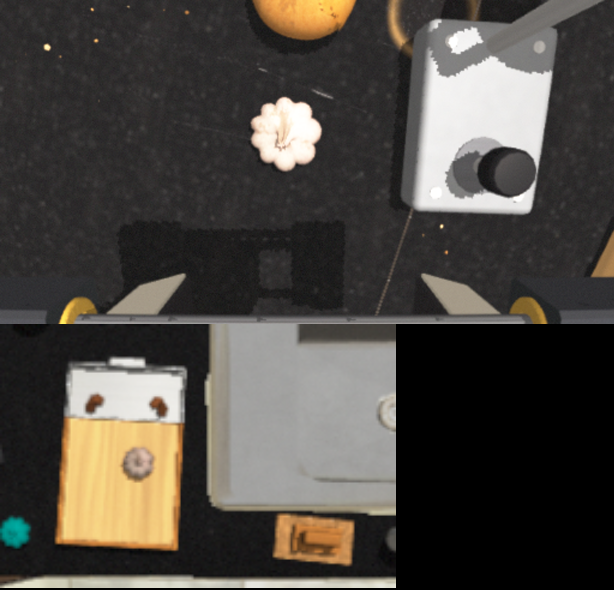

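The bulb is at (286,134). The first bulb stands on the clean board at (138,462), and the scraper is on the mat. The lamp's light is on. Now grasp the second bulb.

>>> servo_tool(
  commands=[
    {"fingers": 0,"x": 20,"y": -4,"z": 10,"spin": 0},
    {"fingers": 0,"x": 45,"y": -8,"z": 30,"spin": 0},
    {"fingers": 0,"x": 63,"y": -12,"z": 60,"spin": 0},
    {"fingers": 0,"x": 63,"y": -12,"z": 90,"spin": 0},
    {"fingers": 0,"x": 63,"y": -12,"z": 120,"spin": 0},
    {"fingers": 0,"x": 63,"y": -12,"z": 145,"spin": 0},
    {"fingers": 0,"x": 63,"y": -12,"z": 160,"spin": 0},
    {"fingers": 0,"x": 63,"y": -12,"z": 165,"spin": 0},
    {"fingers": 0,"x": 63,"y": -12,"z": 165,"spin": 0},
  ],
)

```text
t: 25.47
tcp_pos: [565.4, 405.0, 75.4]
orientation: [0.001, 0.992, 0.13, -0.001]
wrist_force: [-0.4, 0.3, 1.0]
grip_width: 91.6
gripper_force: 0.0
```

>>> servo_tool(
  commands=[
    {"fingers": 1,"x": 0,"y": 0,"z": 0,"spin": 0},
    {"fingers": 1,"x": 0,"y": 0,"z": 0,"spin": 0},
    {"fingers": 1,"x": 0,"y": 0,"z": 0,"spin": 0},
    {"fingers": 1,"x": 0,"y": 0,"z": 0,"spin": 0},
    {"fingers": 1,"x": 0,"y": 0,"z": 0,"spin": 0},
    {"fingers": 1,"x": 0,"y": 0,"z": 0,"spin": 0},
    {"fingers": 1,"x": 0,"y": 0,"z": 0,"spin": 0},
    {"fingers": 1,"x": 0,"y": 0,"z": 0,"spin": 0},
    {"fingers": 1,"x": 0,"y": 0,"z": 0,"spin": 0},
  ],
  grip_force=20,
)

```text
t: 26.22
tcp_pos: [565.6, 405.9, 76.5]
orientation: [-0.0, 0.991, 0.13, 0.0]
wrist_force: [-0.5, -0.4, 2.6]
grip_width: 49.7
gripper_force: 20.0
```

```bash
python3 -c "
from h import *
o=np.array([519.3,12.8]);ex=np.array([.0454,.999]);ey=np.array([-.999,.0454])
s=env.read_state();print(s['tcp_pos'],s['grip_width']);go([500,300,170],None,s);p=o+32*ex+42*ey;print(p);go([*p,170],-90,s)"
```

```text
[565.60034759 405.88904781  76.46769047] 49.654185799260226
t 26.22 tcp [565.6 405.9  76.5] closeang -75.0 shift [-90.7  85.3 -93.6] spin None q7 -2.36
[478.7948  46.6748]
t 26.22 tcp [565.6 405.9  76.5] closeang -75.0 shift [-176.7  324.6  -93.6] spin 14.9754232902024 q7 -2.36
```

>>> servo_tool(
  commands=[
    {"fingers": 1,"x": 0,"y": 0,"z": -20,"spin": 0},
    {"fingers": 1,"x": 0,"y": 0,"z": -50,"spin": 0},
    {"fingers": 1,"x": -5,"y": 0,"z": -85,"spin": 0},
    {"fingers": 1,"x": -20,"y": 10,"z": -110,"spin": 0},
    {"fingers": 1,"x": -45,"y": 35,"z": -115,"spin": 0},
    {"fingers": 1,"x": -70,"y": 65,"z": -115,"spin": 0},
    {"fingers": 1,"x": -90,"y": 98,"z": -115,"spin": 0},
    {"fingers": 1,"x": -105,"y": 132,"z": -115,"spin": 0},
    {"fingers": 1,"x": -120,"y": 167,"z": -115,"spin": 0},
    {"fingers": 1,"x": -135,"y": 202,"z": -115,"spin": 2},
    {"fingers": 1,"x": -148,"y": 237,"z": -115,"spin": 5},
    {"fingers": 1,"x": -160,"y": 272,"z": -115,"spin": 8},
  ],
)

```text
t: 27.22
tcp_pos: [480.5, 99.8, 191.3]
orientation: [0.0, 0.998, 0.06, 0.0]
wrist_force: [1.0, 0.2, -1.0]
grip_width: 49.6
gripper_force: 20.0
```

```bash
python3 -c "
from h import *
s=env.read_state();print(s['grip_width']);go([478.8,46.7,130],-90,s)"
```

```text
49.5800619535098
t 27.22 tcp [480.5  99.8 191.3] closeang -83.2 shift [-8.  52.5 61.3] spin 6.838724089760248 q7 -2.05
```

>>> servo_tool(
  commands=[
    {"fingers": 1,"x": -3,"y": 20,"z": 0,"spin": 3},
    {"fingers": 1,"x": -6,"y": 40,"z": 5,"spin": 6},
    {"fingers": 1,"x": -8,"y": 52,"z": 20,"spin": 7},
    {"fingers": 1,"x": -8,"y": 52,"z": 40,"spin": 7},
    {"fingers": 1,"x": -8,"y": 52,"z": 60,"spin": 7},
    {"fingers": 1,"x": -8,"y": 52,"z": 70,"spin": 7},
    {"fingers": 1,"x": -8,"y": 52,"z": 78,"spin": 7},
    {"fingers": 1,"x": -8,"y": 52,"z": 83,"spin": 7},
    {"fingers": 1,"x": -8,"y": 52,"z": 83,"spin": 7},
    {"fingers": 1,"x": -8,"y": 52,"z": 83,"spin": 7},
  ],
)

```text
t: 28.05
tcp_pos: [479.9, 49.4, 108.6]
orientation: [-0.0, 1.0, 0.0, 0.0]
wrist_force: [0.5, 0.0, -0.6]
grip_width: 50.0
gripper_force: 20.0
```

>>> servo_tool(
  commands=[
    {"fingers": 1,"x": 0,"y": 0,"z": 2,"spin": 0},
    {"fingers": 1,"x": 0,"y": 0,"z": 2.5,"spin": 0},
    {"fingers": 0.3,"x": 0,"y": 0,"z": 2.5,"spin": 0},
    {"fingers": 0.25,"x": 0,"y": 0,"z": 2.5,"spin": 0},
    {"fingers": 0.25,"x": 0,"y": 0,"z": 2.5,"spin": 0},
    {"fingers": 0.25,"x": 0,"y": 0,"z": 2.5,"spin": 0},
    {"fingers": 0.25,"x": 0,"y": 0,"z": -5,"spin": 0},
    {"fingers": 0.25,"x": 0,"y": 0,"z": -30,"spin": 0},
    {"fingers": 0.25,"x": 0,"y": 0,"z": -60,"spin": 0},
    {"fingers": 0.5,"x": 0,"y": 0,"z": -95,"spin": 0},
    {"fingers": 0.7,"x": 5,"y": -25,"z": -110,"spin": 0},
    {"fingers": 0.8,"x": 15,"y": -60,"z": -115,"spin": 0},
  ],
)

```text
t: 29.05
tcp_pos: [495.7, 106.8, 226.8]
orientation: [0.001, 1.0, -0.003, 0.002]
wrist_force: [1.8, 0.6, -0.7]
grip_width: 53.3
gripper_force: 0.0
```

```bash
python3 - <<'E'
from h import *
s=env.read_state();print(s["grip_width"])
go([565,250,235],-76,s)
E
```

```text
53.318098119925764
t 29.05 tcp [495.7 106.8 226.8] closeang -90.4 shift [  68.4 -143.6   -8.1] spin -14.368802111975725 q7 -2.14
```

>>> servo_tool(
  commands=[
    {"fingers": 1,"x": 10,"y": -30,"z": -5,"spin": 0},
    {"fingers": 1,"x": 25,"y": -65,"z": -8,"spin": -3},
    {"fingers": 1,"x": 45,"y": -100,"z": -8,"spin": -8},
    {"fingers": 1,"x": 62,"y": -130,"z": -8,"spin": -14},
    {"fingers": 1,"x": 77,"y": -150,"z": -8,"spin": -14},
    {"fingers": 1,"x": 83,"y": -158,"z": -8,"spin": -14},
    {"fingers": 1,"x": 83,"y": -158,"z": -8,"spin": -14},
    {"fingers": 1,"x": 83,"y": -158,"z": -8,"spin": -14},
    {"fingers": 1,"x": 83,"y": -158,"z": -8,"spin": -14},
    {"fingers": 1,"x": 83,"y": -158,"z": -8,"spin": -14},
  ],
)

```text
t: 29.88
tcp_pos: [577.4, 265.2, 231.4]
orientation: [0.001, 0.993, 0.121, -0.0]
wrist_force: [0.1, -0.0, -0.5]
grip_width: 0.5
gripper_force: 0.0
```

```bash
python3 - <<'E'
from h import *
s7=np.load("s7.npz"); k=p2w("wrist",(np.array((507,171))+.5)/1.2-.5,95,s7); print("knob",k)
s=env.read_state();print(s["grip_width"]); go([580,265,165],-76,s); go([*k[:2],165],-76,s)
t=env.snapshot("top"); sc=env.snapshot("scene")
a=cv2.resize(t[130:250,130:380],None,fx=2.4,fy=2.4,interpolation=cv2.INTER_CUBIC);b=cv2.resize(sc[130:300,130:400],None,fx=1.8,fy=1.8)
c=np.zeros((594,600,3),np.uint8);c[:288]=a;c[288:594,:486]=b;crop(c,0,0,600,594,1,"t8")
E
```

```text
knob [582.07377515 272.01918727  95.        ]
0.4867324864147799
t 29.88 tcp [577.4 265.2 231.4] closeang -76.1 shift [ 2.5  0.8 66.4] spin -0.12128459878468334 q7 -2.13
t 29.88 tcp [577.4 265.2 231.4] closeang -76.1 shift [ 6.2 -5.5 66.4] spin -0.12128459878468334 q7 -2.13
```

View pics/t8.png

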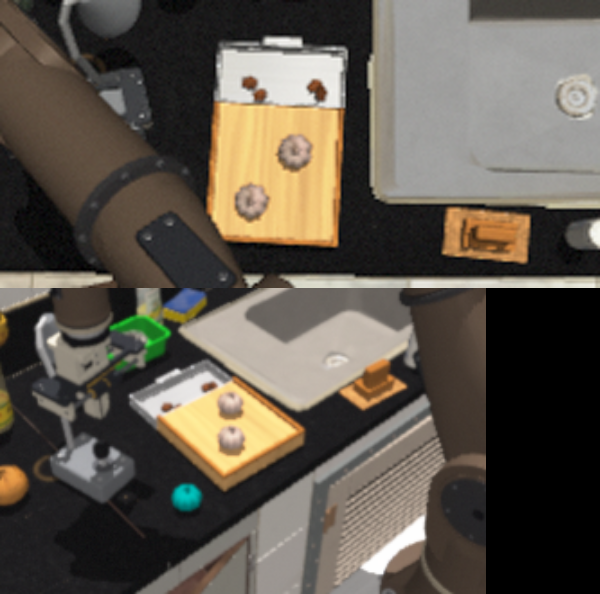

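Both bulbs are on the board at (295,152) and (251,201). The chips are in the tray, the scraper is upright on the mat, and the knob is still out. Now push the knob in with closed fingers.

>>> servo_tool(
  commands=[
    {"fingers": 1,"x": 4,"y": -2,"z": 25,"spin": 0},
    {"fingers": 1,"x": 4,"y": -2,"z": 50,"spin": 0},
    {"fingers": 1,"x": 4,"y": -2,"z": 62,"spin": 0},
    {"fingers": 1,"x": 4,"y": -2,"z": 68,"spin": 0},
    {"fingers": 1,"x": 4,"y": -2,"z": 73,"spin": 0},
    {"fingers": 1,"x": 4,"y": -2,"z": 78,"spin": 0},
    {"fingers": 1,"x": 4,"y": -2,"z": 82,"spin": 0},
    {"fingers": 1,"x": 4,"y": -2,"z": 85,"spin": 0},
    {"fingers": 1,"x": 4,"y": -2,"z": 85,"spin": 0},
  ],
)

```text
t: 30.73
tcp_pos: [581.4, 270.0, 146.3]
orientation: [-0.0, 0.993, 0.122, 0.0]
wrist_force: [0.6, 1.3, 0.1]
grip_width: 0.2
gripper_force: 0.0
```

>>> servo_tool(
  commands=[
    {"fingers": 1,"x": 0,"y": 0,"z": 3,"spin": 0},
    {"fingers": 1,"x": 0,"y": 0,"z": 5,"spin": 0},
    {"fingers": 1,"x": 0,"y": 0,"z": 5,"spin": 0},
  ],
)

```text
t: 30.98
tcp_pos: [581.7, 270.5, 144.6]
orientation: [-0.0, 0.993, 0.122, 0.001]
wrist_force: [-6.9, -6.5, 27.4]
grip_width: 0.3
gripper_force: 13.4
```

>>> servo_tool(
  commands=[
    {"fingers": 1,"x": 0,"y": 0,"z": -8,"spin": 0},
    {"fingers": 1,"x": 0,"y": 0,"z": -35,"spin": 0},
    {"fingers": 1,"x": 0,"y": 0,"z": -70,"spin": 0},
    {"fingers": 1,"x": -20,"y": 0,"z": -100,"spin": 0},
    {"fingers": 1,"x": -60,"y": 0,"z": -120,"spin": 0},
    {"fingers": 1,"x": -95,"y": 0,"z": -130,"spin": 0},
    {"fingers": 1,"x": -110,"y": 0,"z": -130,"spin": 0},
    {"fingers": 1,"x": -110,"y": 0,"z": -130,"spin": 0},
    {"fingers": 1,"x": -110,"y": 0,"z": -130,"spin": 0},
  ],
)

```text
t: 31.73
tcp_pos: [474.4, 243.4, 272.0]
orientation: [0.0, 0.993, 0.122, 0.001]
wrist_force: [0.3, -0.1, -0.4]
grip_width: 0.2
gripper_force: 0.0
```

```bash
python3 - <<'E'
from h import *
s=env.read_state()
for z in(79,95): print(z,w2p("wrist",[[581,267,z]],s))
w=env.snapshot("wrist");t=env.snapshot("top"); sc=env.snapshot("scene")
a=cv2.resize(t[130:250,130:380],None,fx=2.4,fy=2.4,interpolation=cv2.INTER_CUBIC);b=cv2.resize(sc[180:260,130:230],None,fx=3.7,fy=3.7)
c=np.zeros((594,800,3),np.uint8);c[:288,:600]=a;c[288:584,:370]=b;d=cv2.resize(w[:300],None,fx=.83,fy=.83);c[288:288+d.shape[0],372:372+d.shape[1]]=d;crop(c,0,0,800,594,1,"t9")
E
```

```text
79 [[255.89920856  52.27020803]]
95 [[256.11516807  49.10358123]]
```

View pics/t9.png

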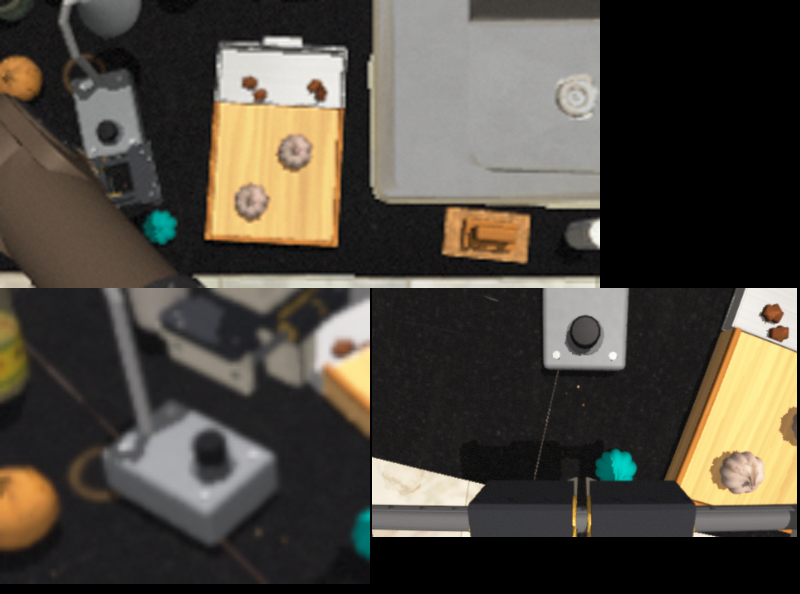

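The knob is pushed in and the lamp base is dark again, so the light is off. Chips, bulbs and scraper are in place, and the onion, shaker and turquoise look-alike have not moved. Handing in.

```bash
python3 -c "
from workcell import env
print(env.finish_job())"
```

```text
the job is handed in; nothing more can be done
None
```

I did the whole job in the order asked and handed it in at about 32 s: the light was switched on, all four chips scraped into the tray, the scraper stood on the mat, both garlic bulbs laid on the clean board, and the light switched off again. The final pictures agree; the hand-in returned no verdict.

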